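Index the mitre jig by one hole

ROBOT

A 7-joint arm with a two-finger parallel gripper is mounted at the origin on the work surface. World frame = base frame: x ahead of the robot, y to its left, z up, the work surface at z = 0. Lengths are in m, angles in rad, forces in N, time in s.
With the tool pointing down it reaches from about 0.425 to 0.925 m from the base axis. Payload 6.8 kg.
Tool frame: the origin (TCP) lies between the finger pads; the fingertips stand r.tcp_to_tips ahead of it and the grasp point (between the pads) lies 3 mm ahead of it (r.tcp_to_tips is the distance from the TCP to the fingertips, in m); z points along the fingers, y is the line along which they close (so a half turn about z gives the same grasp; the last joint's range is limited). The gripper opens to 85 mm and grips with 20 to 120 N. Pads are 22 mm wide; open, the fingers measure 114 mm over their backs; the gripper's body (76 mm by 85 mm) begins 54 mm behind the grasp point. The pads swing forward as they close: fully open they stand 13 mm farther back than shut.
Start: joints at [1.184, 0.477, 0.022, 1.555, -0.011, 1.109, -0.083], TCP at [0.186, -0.649, 0.253] pointing down, gripper open.
Joint ranges: [-2.96, 2.96], [-0.34, 2.1], [-1.41, 1.46], [0.24, 2.44], [-1.37, 4.51], [0.17, 1.92], [-2.96, 2.96]. Speed limits (rad/s): [2.39, 2.39, 3.14, 3.14, 3.14, 3.14, 3.14].

INTERFACE

Orientations are given as a rotation vector (axis times angle).
In Python, from bench import r gives the robot as it stands. The module is installed in compiled form; this text tells all that it offers.
- The arm moves only by the tool step_arm, never from a script. Its argument "moves" is a list of rows, each an object of numbers: "rx", "ry", "rz": the turn, a rotation vector about the tool's x, y, z in degrees; "dx", "dy", "dz": the shift along the tool's x, y, z in mm; "gripper": the opening, from -1 (shut) to 1 (fully open). In form: [{"rx": .., "ry": .., "rz": .., "dx": .., "dy": .., "dz": .., "gripper": ..}, ...]. A call has 1 to 20 rows; each row shifts and turns the commanded pose from where the row before left it, along the tool's axes as they then stand; what a row does not reach is not made up. A row lasts 1/8 s, in which the tool goes at most 62.5 mm and 10.7 degrees, less where a joint would pass 70% of its speed; a pose out of reach is approached as far as the arm can. A call is refused whole if a number of a shift passes 62.5 or a number of a turn 10.7, either way. A call with a gripper value outside its range is refused whole. The fingers move at their own pace and stop on an object; "grip_force" is the grip in N (left out, the last holds). Time passes only in rows, so rows that do not move let the fingers close. It gives the time, the measured TCP pose, the force, the opening and the grip force at its end, in the units of the state.
- r.get_obs(): the state, without advancing time (a new reading comes with each control period).
- r.grab_frame(name): name is "scene" or "top" or "wrist"; returns the picture (384x512x3 uint8, blue, green, red); there is no depth.
- r.camera_info(name): a dict with "mtx" (3x3 intrinsics, pixels), "rvec" (rotation vector, rad) and "tvec" (3), from world to camera coordinates, as OpenCV has them. Camera axes: x right, y down, z forward; pixel columns grow to the right and rows downward; lengths in m; the calibration is good to about 2 mm. The wrist camera is an equidistant fisheye: a pixel r from the principal point sees the ray r / f radians off the axis. A picture is of the moment at which its call begins: read the wrist's pose just before it. camera_info takes no time and is no camera call; for the wrist camera it gives the pose at the moment of the call.
- r.hand_in(): hands the job in; it is judged then, once.
The state is a dict: "clock": time; "joints": joint angles; "qvel": joint speeds; "tau": joint torques, N m; "tcp_pos": TCP position; "orientation": TCP orientation; "contact_force": force on the tool from outside, world axes, zero at the start; "moment": the same for the moment, N m; "grip_width": finger opening in m; "gripper_force": force on a finger pad.
Only numpy, scipy, OpenCV 4.12 (cv2) and the standard library are available. Lean on these libraries where they do the work, as an engineer would, in place of code of your own. Each camera call takes 0.05 s, during which the arm holds its last target. There are 200 camera calls.

TASK

Set the mitre jig on the bench to its next angle: hook a fingertip under the pull ring of the spring index pin and lift the pin out of its hole, swing the arm one hole counter-clockwise as seen from above (its ring end goes away from the robot), and let the pin spring fully home in that hole. Work gently, as the pin and arm need only a light pull, let go of the ring at the end, and leave the glue bottle, the tin and the screwdriver where they are.

Things in the scene. Friction and masses are not known exactly. Their poses are not given: they have to be found in the camera images.
- index_pin (a joint): height of the spring pin, m: 0 fully home, 0.028 fully lifted (stop). It moves straight up and down. Its rounded nose, 10 mm thick, stands 10 mm deep in the hole when home, so it is clear of the plate above 0.010; let go between holes it rests on the plate at 0.010. The spring pulls it down with 5 N when home, 8 N at the stop. Its axis is 200 mm from the pivot axis.
- fence_arm (a joint): arm angle, rad: 0 in its starting hole, growing counter-clockwise from above. Holes are 0.262 rad (52 mm of arc) apart: next at 0.262, others at -0.262, 0.524, 0.785. Play with the pin home: 0.01 either way. Pin lifted: swings freely (1 N at the ring), stays where left. A pin let go within 0.015 of a hole drops in; one resting on the plate drops in when the arm is pushed along over a hole.
- ring_center (a point): centre of the round steel pull ring on the pin: clear opening 54 mm, bar 8 mm thick. The ring leans 45 degrees back towards the pivot: the line through its hole comes down at 45 degrees from beyond the arm's free end towards the pivot. Axes: x level, from ring to pivot along the arm; y level, across; z up. Pin home: 105 mm above the bench, 177 mm from the pivot axis; top of the ring at 131 mm.
- boss (a point): top centre of the round steel boss (32 mm wide) that guides the pin, on the pin's axis at the arm's free end, 68 mm above the bench. Above it a 24 mm collar, to 82 mm with the pin home, carries the lowest part of the ring and rises with it. The arm below is a flat bar 40 mm wide, top face at 46 mm, running to the pivot.
- pivot (a point): point on the vertical axis of the arm, 30 mm above the bench, near the jig's left end as seen from the robot (the ring is at its right). A wooden fence 300 mm long, top at 85 mm above the bench, stands across the arm 26 mm beyond the pivot and turns with it. The jig's board, 335 x 310 x 18 mm, is screwed down.
- next_hole (a point): centre of the mouth of the hole into which the pin must go, in the top face of the curved steel plate, 30 mm above the bench; the holes are about 15 mm wide along the arc and lie 200 mm from the pivot.
- glue_bottle: bystander: white glue bottle, 64 mm wide, 160 mm tall, standing upright behind the fence, to the left of the jig; origin at the centre of its underside
- wax_tin: bystander: plain round metal tin, 72 mm wide, 75 mm tall, standing upright behind the fence, to the left of the jig; origin at the centre of its underside
- screwdriver: bystander: screwdriver, 200 mm long, handle 26 mm thick, lying on the bench along the jig's far side; origin at the middle of its underside

How it is judged:
On the way, in this order (a step that is already met when the one before it is completed fails the run):
1. the index pin is lifted clear of its starting hole, the arm still there (value of joint index_pin above 0.0105 m and value of joint fence_arm between -0.12 and 0.12 rad), for 0.05 s.
2. the pin is home in the next hole (value of joint index_pin below 0.002 m and value of joint fence_arm between 0.242 and 0.282 rad), for 0.2 s.
At the end, for the whole second after the job is handed in: the arm is at rest at the next hole (0.262 +- 0.02 rad) with the index pin fully home (within 2 mm), the ring let go (all of step 2 and velocity of joint fence_arm between -0.05 and 0.05 rad/s); the robot touches nothing.
It fails at once if the pin or the arm is handled with more than 30 N (contact force between fence_arm and the fingers above 30 N or contact force between fence_arm and the arm above 30 N).
It fails at once if the glue bottle is moved more than 15 mm, or tipped (distance of glue_bottle from where it was at the start of the episode above 0.015 m or angle between glue_bottle's own z axis and vertical above 0.3 rad).
It fails at once if the tin is moved more than 15 mm, or tipped (distance of wax_tin from where it was at the start of the episode above 0.015 m or angle between wax_tin's own z axis and vertical above 0.3 rad).
It fails at once if the screwdriver is moved more than 15 mm (distance of screwdriver from where it was at the start of the episode above 0.015 m).
It also fails if it takes over 45 s, if anything falls off the work surface, if the arm or the gripper's body presses on something with over 40 N, if the wrist force passes 120 N, or if a joint passes its speed limit or range.

## Working session

There is one attempt and no reset: what is moved stays moved. The work goes in short steps, Python scripts to look and compute and a tool call to move; the robot and the scene stay as the last step left them, time stands still between calls to the robot, and variables do not carry over. Pictures are saved under pics/ and viewed, at most 10 in all, crops included, and the job is handed in when it is done.

Besides the shell and the picture viewer there is one more tool, called after ">>>" as name(argument=value, ...), one argument or row to a line, values as JSON. step_arm: Moves the arm, as the interface text tells. Its arguments: {"type":"object","properties":{"moves":{"type":"array","items":{"type":"object","properties":{"rx":{"type":"number"},"ry":{"type":"number"},"rz":{"type":"number"},"dx":{"type":"number"},"dy":{"type":"number"},"dz":{"type":"number"},"gripper":{"type":"number"}}}},"grip_force":{"type":"number"}},"required":["moves"]}

```bash
mkdir -p pics; python3 - <<'E'
from bench import r
import cv2
o=r.get_obs();print({k:o[k] for k in('clock','tcp_pos','orientation','contact_force','grip_width')},r.tcp_to_tips)
for n in('scene','top'):
    cv2.imwrite(f'pics/{n}1.png',r.grab_frame(n));print(n,r.camera_info(n))
E
```

```text
{'clock': 0.0, 'tcp_pos': array([ 0.18560923, -0.6483869 ,  0.25229328]), 'orientation': array([-3.10929101e+00, -4.36261267e-01,  5.55995539e-04]), 'contact_force': array([ 1.17133619, -0.31674979,  0.01646172]), 'grip_width': 0.08530996497215514} 0.022
scene {'mtx': array([[358.02875011,   0.        , 257.77764542],
       [  0.        , 358.02875011, 192.63978024],
       [  0.        ,   0.        ,   1.        ]]), 'rvec': array([ 0.79435393,  2.55604744, -1.13981756]), 'tvec': array([ 0.47728784, -0.2152466 ,  1.14066867])}
top {'mtx': array([[347.66961095,   0.        , 251.59865635],
       [  0.        , 347.66961095, 189.35147838],
       [  0.        ,   0.        ,   1.        ]]), 'rvec': array([ 2.27382153, -1.90379789,  0.20759484]), 'tvec': array([-0.03447427,  0.637812  ,  0.59119381])}
```

View pics/scene1.png

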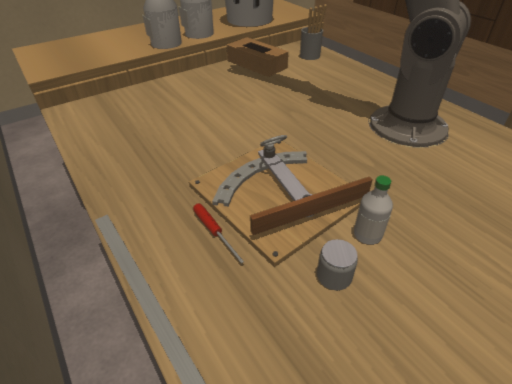

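View pics/top1.png

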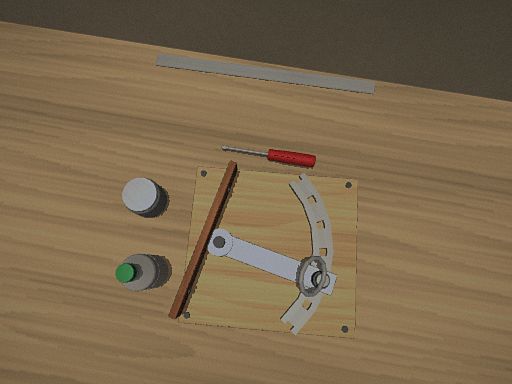

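The scene view shows the jig, with the ring at about (272,142). In the top view, the pivot disc is at (220,242), the ring centre near (313,276), the boss/collar near (321,281) and the next hole at (323,252).

```bash
cat > h.py <<'E'
import numpy as np,cv2
from bench import r
def ray(n,uv,z):
    c=r.camera_info(n);R=cv2.Rodrigues(c['rvec'])[0];C=-R.T@c['tvec']
    d=R.T@np.linalg.inv(c['mtx'])@np.array([*uv,1.]);return C+d*(z-C[2])/d[2]
def proj(n,P):
    c=r.camera_info(n);return cv2.projectPoints(np.array(P,float).reshape(-1,1,3),c['rvec'],c['tvec'],c['mtx'],None)[0].reshape(-1,2)
E
python3 - <<'E'
from h import *
p=ray('top',(220,242),.05);q=ray('top',(313,276),.105);b=ray('top',(321,281),.082);h=ray('top',(323,252),.03)
print(p,q,b,h)
d=lambda a,b:np.linalg.norm((a-b)[:2]);print(d(p,q),d(p,b),d(p,h))
for a in(q,b,h):print(np.degrees(np.arctan2(*(a-p)[1::-1])))
for x in ('scene','top'):print(proj(x,[p,q,b,h]))
im=cv2.imread('pics/top1.png')[210:330,200:350];cv2.imwrite('pics/c1.png',cv2.resize(im,None,fx=5,fy=5,interpolation=cv2.INTER_CUBIC))
E
```

```text
[0.52705689 0.12000845 0.05      ] [ 0.4957564  -0.05287981  0.105     ] [ 0.48987304 -0.07189109  0.082     ] [ 0.54438291 -0.07861552  0.03      ]
0.17569881319229005 0.19546885774853015 0.19937821493913446
-100.26193937327938
-100.96615136471613
-85.0146944157057
[[305.69909324 199.48354206]
 [272.55594994 139.88305033]
 [269.90261281 143.24681916]
 [251.34870265 165.26251515]]
[[220. 242.]
 [313. 276.]
 [321. 281.]
 [323. 252.]]
```

View pics/c1.png

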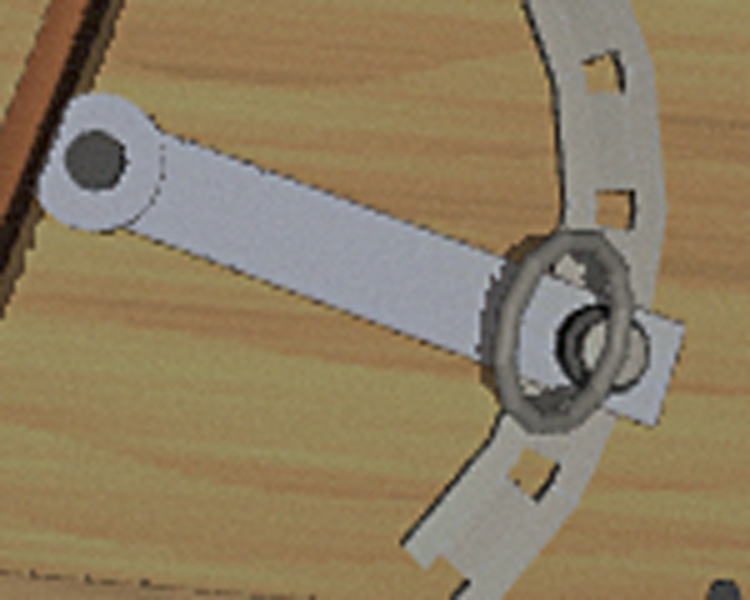

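Both views agree with the given sizes: pivot at (0.527, 0.120), arm heading −100° and ring centre at (0.496, −0.054). I'll shut the gripper and thread the closed fingertips (22×29 mm) through the ring along its 45° axis. First I move above and to the right of it.

>>> step_arm(
  moves=[
    {"dx":39,"dy":-38,"dz":-3,"gripper":-1},
    {"dx":39,"dy":-38,"dz":-3},
    {"dx":39,"dy":-38,"dz":-3},
    {"dx":39,"dy":-38,"dz":-3},
    {"dx":39,"dy":-38,"dz":-3},
    {"dx":39,"dy":-38,"dz":-3},
    {"dx":39,"dy":-38,"dz":-3},
    {"dx":39,"dy":-38,"dz":-3},
    {"dx":39,"dy":-38,"dz":-3},
    {"dx":39,"dy":-38,"dz":-3},
    {"dx":39,"dy":-38,"dz":0},
    {"rz":9},
    {"rz":9},
    {"rz":8},
    {"rx":9},
    {"rx":9},
    {"rx":9},
    {"rx":9},
    {"rx":9},
    {},
  ],
)

```text
invalid input at $.moves[0]: expected keys rx, ry, rz, dx, dy, dz, gripper
```

>>> step_arm(
  moves=[
    {"rx":0,"ry":0,"rz":0,"dx":39,"dy":-38,"dz":-3,"gripper":-1},
    {"rx":0,"ry":0,"rz":0,"dx":39,"dy":-38,"dz":-3,"gripper":-1},
    {"rx":0,"ry":0,"rz":0,"dx":39,"dy":-38,"dz":-3,"gripper":-1},
    {"rx":0,"ry":0,"rz":0,"dx":39,"dy":-38,"dz":-3,"gripper":-1},
    {"rx":0,"ry":0,"rz":0,"dx":39,"dy":-38,"dz":-3,"gripper":-1},
    {"rx":0,"ry":0,"rz":0,"dx":39,"dy":-38,"dz":-3,"gripper":-1},
    {"rx":0,"ry":0,"rz":0,"dx":39,"dy":-38,"dz":-3,"gripper":-1},
    {"rx":0,"ry":0,"rz":0,"dx":39,"dy":-38,"dz":-3,"gripper":-1},
    {"rx":0,"ry":0,"rz":0,"dx":39,"dy":-38,"dz":-3,"gripper":-1},
    {"rx":0,"ry":0,"rz":0,"dx":39,"dy":-38,"dz":-3,"gripper":-1},
    {"rx":0,"ry":0,"rz":0,"dx":39,"dy":-38,"dz":0,"gripper":-1},
    {"rx":0,"ry":0,"rz":9,"dx":0,"dy":0,"dz":0,"gripper":-1},
    {"rx":0,"ry":0,"rz":9,"dx":0,"dy":0,"dz":0,"gripper":-1},
    {"rx":0,"ry":0,"rz":8,"dx":0,"dy":0,"dz":0,"gripper":-1},
    {"rx":9,"ry":0,"rz":0,"dx":0,"dy":0,"dz":0,"gripper":-1},
    {"rx":9,"ry":0,"rz":0,"dx":0,"dy":0,"dz":0,"gripper":-1},
    {"rx":9,"ry":0,"rz":0,"dx":0,"dy":0,"dz":0,"gripper":-1},
    {"rx":9,"ry":0,"rz":0,"dx":0,"dy":0,"dz":0,"gripper":-1},
    {"rx":9,"ry":0,"rz":0,"dx":0,"dy":0,"dz":0,"gripper":-1},
    {"rx":0,"ry":0,"rz":0,"dx":0,"dy":0,"dz":0,"gripper":-1},
  ],
)

```text
clock: 2.6
tcp_pos: [0.482, -0.1312, 0.281]
orientation: [-2.348, 0.214, -0.082]
contact_force: [-0.8, 0.3, -0.0]
grip_width: 0.0004
gripper_force: 0.0
```

```bash
cat >> h.py <<'E'
PIV=np.array([.527,.120]);
def ring(phi=0,lift=0,ang0=-100.1):
    t=np.radians(ang0)+phi;u=np.array([np.cos(t),np.sin(t)])
    return np.array([*(PIV+.177*u),.105+lift]),np.array([*-u,0])
def state():
    o=r.get_obs();R=cv2.Rodrigues(o['orientation'])[0]
    print('t',o['clock'],'tcp',o['tcp_pos'].round(4),'F',o['contact_force'].round(1),'w',o['grip_width'],'j',o['joints'].round(2));print(R.round(3))
    return o['tcp_pos'],R
E
python3 - <<'E'
from h import *
p,R=state();c,x=ring();a=(x-[0,0,1])/2**.5
print('to pre (tool mm)',R.T@(c-.08*a-p)*1e3,'ring axis in tool',R.T@a)
print('rot err deg',np.degrees(np.cross([0,0,1],R.T@a)))
E
```

```text
t 2.6 tcp [ 0.482  -0.1312  0.281 ] F [-0.8  0.3 -0. ] w 0.00037504235726094 j [ 0.78  0.38 -0.29  1.87 -0.67  1.27 -0.93]
[[ 0.984 -0.13   0.123]
 [-0.179 -0.695  0.696]
 [-0.005 -0.707 -0.707]]
to pre (tool mm) [ 0.70060909 69.19861921 99.77115571] ring axis in tool [8.72531152e-04 2.53462711e-04 9.99999587e-01]
rot err deg [-0.01452234  0.04999235  0.        ]
```

>>> step_arm(
  moves=[
    {"rx":0,"ry":0,"rz":0,"dx":1,"dy":23,"dz":33,"gripper":-1},
    {"rx":0,"ry":0,"rz":0,"dx":0,"dy":23,"dz":33,"gripper":-1},
    {"rx":0,"ry":0,"rz":0,"dx":0,"dy":23,"dz":33,"gripper":-1},
    {"rx":0,"ry":0,"rz":0,"dx":0,"dy":0,"dz":0,"gripper":-1},
  ],
)

```text
clock: 3.1
tcp_pos: [0.4868, -0.1061, 0.1634]
orientation: [-2.349, 0.204, -0.079]
contact_force: [-0.5, 0.1, -0.6]
grip_width: 0.0001
gripper_force: 0.0
```

```bash
python3 - <<'E'
from h import *
p,R=state();c,x=ring();a=(x-[0,0,1])/2**.5
print('to centre',R.T@(c-p)*1e3)
ci=r.camera_info('wrist');w=r.grab_frame('wrist')
RC=cv2.Rodrigues(ci['rvec'])[0]
yb=np.array([-x[1],x[0],0]);e=(x+[0,0,1])/2**.5
# overlay predicted inner ring circle (r 31 centreline), tool axis points
for P,col in [(c+.031*(np.cos(t)*yb+np.sin(t)*e),(0,0,255)) for t in np.linspace(0,6.28,24)]+[(p+R[:,2]*.022,(0,255,0)),(c,(255,0,0))]:
    q=RC@P+ci['tvec'].ravel();th=np.arctan2(np.hypot(q[0],q[1]),q[2]);m=ci['mtx'];d=q[:2]/np.hypot(q[0],q[1])*th
    cv2.circle(w,(int(m[0,2]+m[0,0]*d[0]),int(m[1,2]+m[1,1]*d[1])),1,col,-1)
s=r.grab_frame('top')[190:340,190:390]
w=cv2.resize(w,(800,600));cv2.imwrite('pics/w2.png',w);cv2.imwrite('pics/t2.png',cv2.resize(s,None,fx=4,fy=4))
E
```

```text
t 3.1 tcp [ 0.4868 -0.1061  0.1634] F [-0.5  0.1 -0.6] w 8.025717554944111e-05 j [ 0.75  0.53 -0.31  1.97 -0.7   1.04 -0.81]
[[ 0.985 -0.123  0.118]
 [-0.171 -0.696  0.697]
 [-0.004 -0.707 -0.707]]
to centre [ 0.41341614  4.10233809 78.55652107]
```

View pics/w2.png

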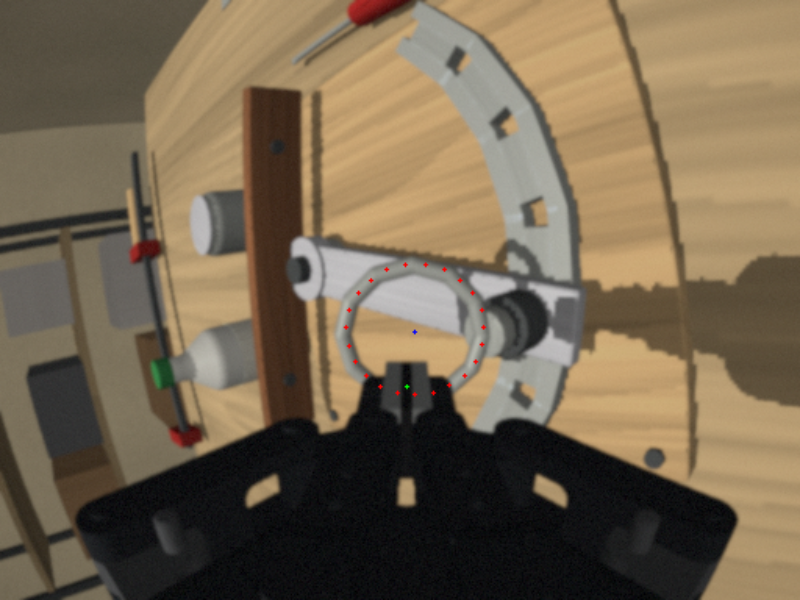

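View pics/t2.png

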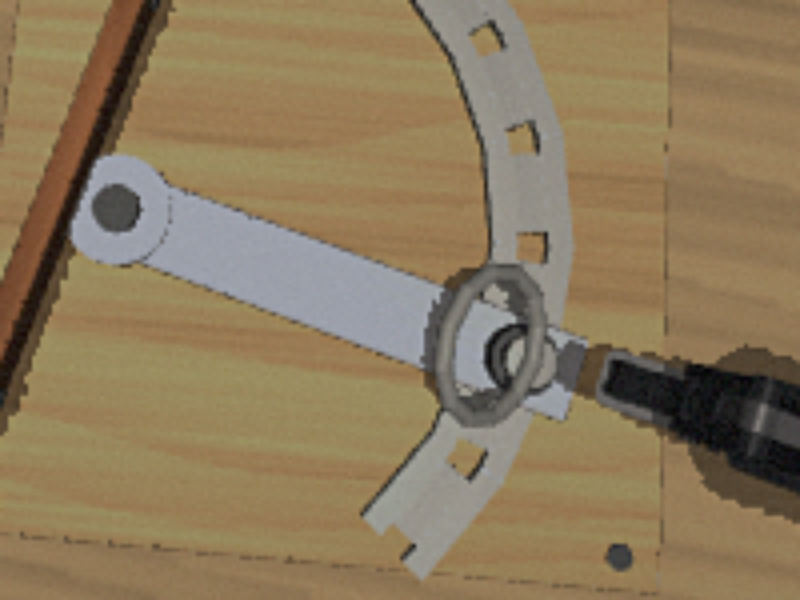

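The predicted ring (red dots) lies on the real ring to within about 1 mm. The tool is lined up, with the fingertips at about (407,385) in the wrist view. Inserting now.

>>> step_arm(
  moves=[
    {"rx":0,"ry":0,"rz":0,"dx":0,"dy":3,"dz":20,"gripper":-1},
    {"rx":0,"ry":0,"rz":0,"dx":0,"dy":0,"dz":20,"gripper":-1},
    {"rx":0,"ry":0,"rz":0,"dx":0,"dy":0,"dz":20,"gripper":-1},
    {"rx":0,"ry":0,"rz":0,"dx":0,"dy":0,"dz":20,"gripper":-1},
    {"rx":0,"ry":0,"rz":0,"dx":0,"dy":0,"dz":0,"gripper":-1},
    {"rx":0,"ry":0,"rz":0,"dx":0,"dy":-4,"dz":0,"gripper":-1},
    {"rx":0,"ry":0,"rz":0,"dx":0,"dy":-4,"dz":0,"gripper":-1},
    {"rx":0,"ry":0,"rz":0,"dx":0,"dy":0,"dz":0,"gripper":-1},
  ],
)

```text
clock: 4.2
tcp_pos: [0.4987, -0.0494, 0.1123]
orientation: [-2.349, 0.206, -0.087]
contact_force: [-0.4, 0.1, 0.4]
grip_width: -0.0
gripper_force: 0.0
```

```bash
python3 - <<'E'
from h import *
p,R=state();c,x=ring()
print('to centre',R.T@(c-p)*1e3)
w=cv2.resize(r.grab_frame('wrist')[100:340,150:400],None,fx=2.4,fy=2.4);cv2.imwrite('pics/w3.png',w)
E
```

```text
t 4.2 tcp [ 0.4987 -0.0494  0.1123] F [-0.4  0.1  0.4] w -2.1010883162361697e-05 j [ 0.69  0.6  -0.36  2.03 -0.77  0.87 -0.77]
[[ 0.985 -0.122  0.124]
 [-0.174 -0.697  0.696]
 [ 0.001 -0.707 -0.708]]
to centre [-1.89798181  8.85189792  1.41113133]
```

View pics/w3.png

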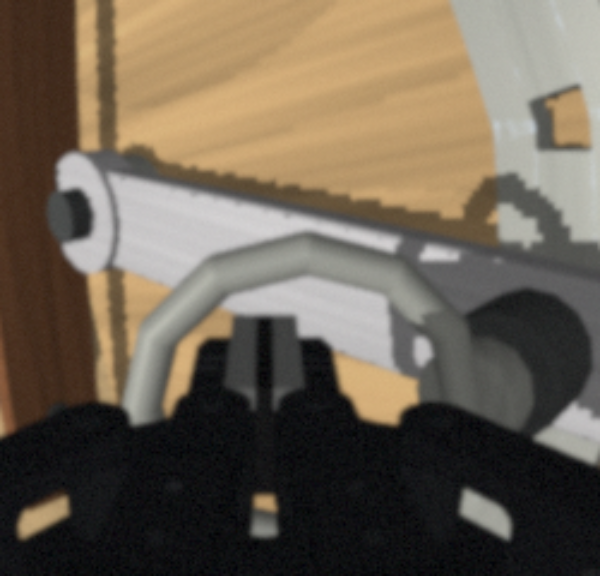

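The fingertips sit inside the ring, about 20 mm past its plane, without touching. Next I raise gently until they make contact.

>>> step_arm(
  moves=[
    {"rx":0,"ry":0,"rz":0,"dx":-1,"dy":-2,"dz":1,"gripper":-1},
    {"rx":0,"ry":0,"rz":0,"dx":0,"dy":-2,"dz":0,"gripper":-1},
    {"rx":0,"ry":0,"rz":0,"dx":0,"dy":-2,"dz":-2,"gripper":-1},
    {"rx":0,"ry":0,"rz":0,"dx":0,"dy":0,"dz":0,"gripper":-1},
  ],
)

```text
clock: 4.75
tcp_pos: [0.4976, -0.0459, 0.1161]
orientation: [-2.35, 0.207, -0.085]
contact_force: [-1.3, -1.3, -2.5]
grip_width: -0.0001
gripper_force: 1.4
```

>>> step_arm(
  moves=[
    {"rx":0,"ry":0,"rz":0,"dx":0,"dy":-2,"dz":-2,"gripper":-1},
    {"rx":0,"ry":0,"rz":0,"dx":0,"dy":-2,"dz":-2,"gripper":-1},
    {"rx":0,"ry":0,"rz":0,"dx":0,"dy":0,"dz":0,"gripper":-1},
  ],
)

```text
clock: 5.12
tcp_pos: [0.4979, -0.0459, 0.122]
orientation: [-2.35, 0.207, -0.086]
contact_force: [-0.6, -3.4, -4.9]
grip_width: 0.0
gripper_force: 2.7
```

>>> step_arm(
  moves=[
    {"rx":0,"ry":0,"rz":0,"dx":0,"dy":-2,"dz":-2,"gripper":-1},
    {"rx":0,"ry":0,"rz":0,"dx":0,"dy":-2,"dz":-2,"gripper":-1},
    {"rx":0,"ry":0,"rz":0,"dx":0,"dy":-2,"dz":-2,"gripper":-1},
    {"rx":0,"ry":0,"rz":0,"dx":0,"dy":-2,"dz":-2,"gripper":-1},
    {"rx":0,"ry":0,"rz":0,"dx":0,"dy":0,"dz":0,"gripper":-1},
  ],
)

```text
clock: 5.75
tcp_pos: [0.498, -0.0458, 0.1335]
orientation: [-2.349, 0.206, -0.086]
contact_force: [-0.3, -3.6, -7.8]
grip_width: 0.0
gripper_force: 3.6
```

```bash
python3 - <<'E'
from h import *
p,R=state();c,x=ring(0,.0175)
print('to centre',R.T@(c-p)*1e3)
cv2.imwrite('pics/s4.png',cv2.resize(r.grab_frame('scene')[100:220,190:350],None,fx=5,fy=5,interpolation=cv2.INTER_CUBIC))
E
```

```text
t 5.75 tcp [ 0.498  -0.0458  0.1335] F [-0.3 -3.6 -7.8] w 4.2018545807350105e-05 j [ 0.68  0.56 -0.37  2.03 -0.77  0.9  -0.8 ]
[[ 0.985 -0.123  0.124]
 [-0.174 -0.697  0.696]
 [ 0.    -0.707 -0.708]]
to centre [-0.53524863 13.94195772  1.60670047]
```

View pics/s4.png

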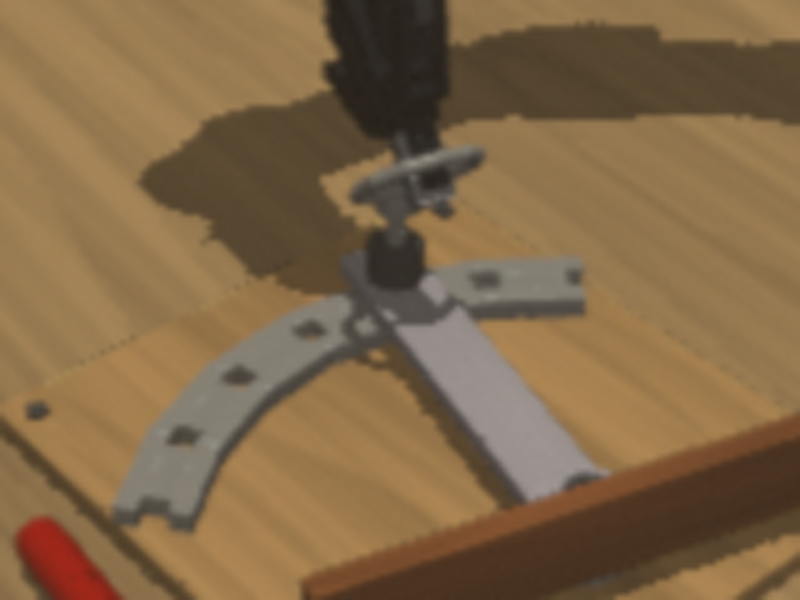

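The collar stands clear of the boss, so the pin is lifted about 16–17 mm with the arm still in place. Now I swing about the pivot: +15° in 10 rows.

>>> step_arm(
  moves=[
    {"rx":0,"ry":-1.06,"rz":-1.06,"dx":4.4,"dy":0,"dz":0,"gripper":-1},
    {"rx":0,"ry":-1.06,"rz":-1.06,"dx":4.4,"dy":0,"dz":0,"gripper":-1},
    {"rx":0,"ry":-1.06,"rz":-1.06,"dx":4.4,"dy":0,"dz":0,"gripper":-1},
    {"rx":0,"ry":-1.06,"rz":-1.06,"dx":4.4,"dy":0,"dz":0,"gripper":-1},
    {"rx":0,"ry":-1.06,"rz":-1.06,"dx":4.4,"dy":0,"dz":0,"gripper":-1},
    {"rx":0,"ry":-1.06,"rz":-1.06,"dx":4.4,"dy":0,"dz":0,"gripper":-1},
    {"rx":0,"ry":-1.06,"rz":-1.06,"dx":4.4,"dy":0,"dz":0,"gripper":-1},
    {"rx":0,"ry":-1.06,"rz":-1.06,"dx":4.4,"dy":0,"dz":0,"gripper":-1},
    {"rx":0,"ry":-1.06,"rz":-1.06,"dx":4.4,"dy":0,"dz":0,"gripper":-1},
    {"rx":0,"ry":-1.06,"rz":-1.06,"dx":4.4,"dy":0,"dz":0,"gripper":-1},
    {"rx":0,"ry":0,"rz":0,"dx":0,"dy":0,"dz":0,"gripper":-1},
    {"rx":0,"ry":0,"rz":0,"dx":0,"dy":0,"dz":0,"gripper":-1},
  ],
)

```text
clock: 7.3
tcp_pos: [0.542, -0.0479, 0.1335]
orientation: [-2.354, -0.102, 0.042]
contact_force: [1.1, -2.1, -6.6]
grip_width: -0.0001
gripper_force: 2.9
```

```bash
python3 - <<'E'
from h import *
p,R=state()
d=p[:2]-PIV;print('ang',np.degrees(np.arctan2(d[1],d[0])),np.linalg.norm(d), 'tool heading',np.degrees(np.arctan2(R[1,2],R[0,2])))
im=r.grab_frame('top')
# predicted arm edges at exactly the next hole: +-20 mm, z .046
for rad in(.05,.08,.11,.13):
    for t0 in(-85.1,):
        u=np.array([np.cos(np.radians(t0)),np.sin(np.radians(t0))]);n=np.array([-u[1],u[0]])
        for s in(-.02,.02):
            q=proj('top',[*(PIV+rad*u+s*n),.046])[0];cv2.circle(im,tuple(int(round(v*16)) for v in q),8,(0,0,255),-1,shift=4)
cv2.imwrite('pics/t5.png',cv2.resize(im[190:340,190:390],None,fx=4,fy=4,interpolation=cv2.INTER_CUBIC))
E
```

```text
t 7.3 tcp [ 0.542  -0.0479  0.1335] F [ 1.1 -2.1 -6.6] w -6.633093865184762e-05 j [ 0.59  0.67 -0.34  1.82 -0.58  1.09 -0.82]
[[ 0.996  0.061 -0.061]
 [ 0.086 -0.704  0.704]
 [ 0.    -0.707 -0.707]]
ang -84.91212291447557 0.1686082443714285 tool heading 94.92388451341247
```

View pics/t5.png

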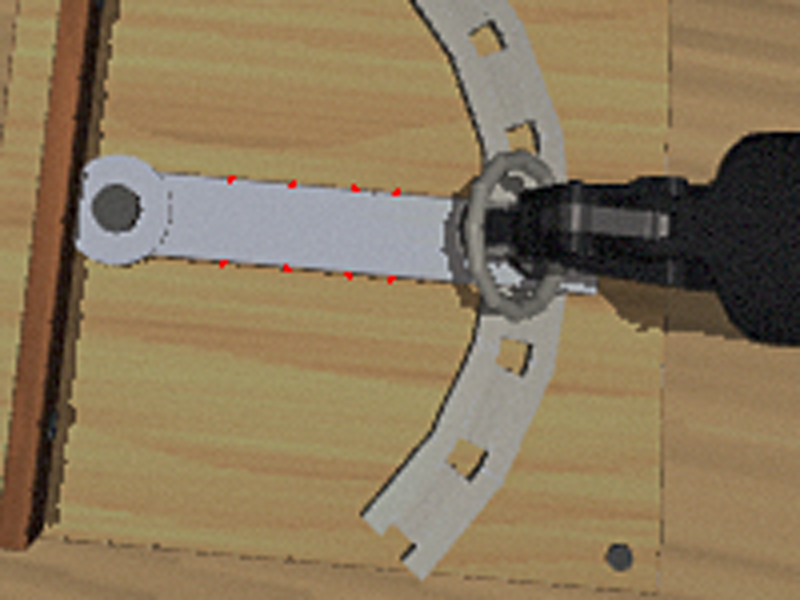

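The arm edges fall on the prediction for the next hole, so I lower straight down.

>>> step_arm(
  moves=[
    {"rx":0,"ry":0,"rz":0,"dx":0,"dy":2,"dz":2,"gripper":-1},
    {"rx":0,"ry":0,"rz":0,"dx":0,"dy":2,"dz":2,"gripper":-1},
    {"rx":0,"ry":0,"rz":0,"dx":0,"dy":2,"dz":2,"gripper":-1},
    {"rx":0,"ry":0,"rz":0,"dx":0,"dy":0,"dz":0,"gripper":-1},
    {"rx":0,"ry":0,"rz":0,"dx":0,"dy":0,"dz":0,"gripper":-1},
  ],
)

```text
clock: 7.98
tcp_pos: [0.5417, -0.0481, 0.1249]
orientation: [-2.354, -0.102, 0.042]
contact_force: [0.4, -2.9, -6.1]
grip_width: -0.0001
gripper_force: 2.8
```

>>> step_arm(
  moves=[
    {"rx":0,"ry":0,"rz":0,"dx":0,"dy":2,"dz":2,"gripper":-1},
    {"rx":0,"ry":0,"rz":0,"dx":0,"dy":2,"dz":2,"gripper":-1},
    {"rx":0,"ry":0,"rz":0,"dx":0,"dy":0,"dz":0,"gripper":-1},
  ],
)

```text
clock: 8.35
tcp_pos: [0.5418, -0.048, 0.1191]
orientation: [-2.354, -0.102, 0.042]
contact_force: [0.4, -2.2, -5.6]
grip_width: 0.0
gripper_force: 2.7
```

The ring still loads the finger with the pin about 3 mm from home, so the pin is already in the hole. I'll finish lowering and unload.

>>> step_arm(
  moves=[
    {"rx":0,"ry":0,"rz":0,"dx":0,"dy":2,"dz":2,"gripper":-1},
    {"rx":0,"ry":0,"rz":0,"dx":0,"dy":2,"dz":2,"gripper":-1},
    {"rx":0,"ry":0,"rz":0,"dx":0,"dy":2,"dz":0,"gripper":-1},
    {"rx":0,"ry":0,"rz":0,"dx":0,"dy":3,"dz":0,"gripper":-1},
    {"rx":0,"ry":0,"rz":0,"dx":0,"dy":2,"dz":0,"gripper":-1},
    {"rx":0,"ry":0,"rz":0,"dx":0,"dy":0,"dz":0,"gripper":-1},
  ],
)

```text
clock: 9.1
tcp_pos: [0.5422, -0.0531, 0.1086]
orientation: [-2.354, -0.102, 0.042]
contact_force: [-0.2, -0.0, -0.8]
grip_width: 0.0001
gripper_force: 0.0
```

```bash
python3 - <<'E'
from h import *
p,R=state();c,x=ring(.262)
print('to centre',R.T@(c-p)*1e3)
E
```

```text
t 9.1 tcp [ 0.5422 -0.0531  0.1086] F [-0.2 -0.  -0.8] w 8.477630568190797e-05 j [ 0.59  0.71 -0.34  1.81 -0.58  1.06 -0.79]
[[ 0.996  0.061 -0.061]
 [ 0.086 -0.704  0.705]
 [-0.    -0.707 -0.707]]
to centre [-0.3233795   4.83933861  0.22702263]
```

Unloaded and near the ring centre. Next I withdraw along the axis.

>>> step_arm(
  moves=[
    {"rx":0,"ry":0,"rz":0,"dx":0,"dy":2,"dz":-15,"gripper":-1},
    {"rx":0,"ry":0,"rz":0,"dx":0,"dy":0,"dz":-20,"gripper":-1},
    {"rx":0,"ry":0,"rz":0,"dx":0,"dy":0,"dz":-25,"gripper":-1},
    {"rx":0,"ry":0,"rz":0,"dx":0,"dy":0,"dz":-40,"gripper":-1},
    {"rx":0,"ry":0,"rz":0,"dx":0,"dy":0,"dz":-40,"gripper":-1},
    {"rx":0,"ry":0,"rz":0,"dx":0,"dy":0,"dz":0,"gripper":-1},
    {"rx":0,"ry":0,"rz":0,"dx":0,"dy":0,"dz":0,"gripper":-1},
    {"rx":0,"ry":0,"rz":0,"dx":0,"dy":0,"dz":0,"gripper":-1},
  ],
)

```text
clock: 10.1
tcp_pos: [0.5503, -0.1517, 0.2056]
orientation: [-2.353, -0.103, 0.045]
contact_force: [-0.2, 0.2, -1.4]
grip_width: -0.0003
gripper_force: 0.0
```

```bash
python3 - <<'E'
from h import *
state()
ims=[]
for n,(a,b) in(('top',(200,260)),('scene',(95,210))):
    im=r.grab_frame(n);c,x=ring(.262);yb=np.array([-x[1],x[0],0]);e=(x+[0,0,1])/2**.5
    for t in np.linspace(0,6.28,16):
        q=proj(n,c+.031*(np.cos(t)*yb+np.sin(t)*e))[0];cv2.circle(im,tuple(int(round(v*16)) for v in q),6,(0,0,255),-1,shift=4)
    ims.append(cv2.resize(im[a:a+110,b:b+100],None,fx=4,fy=4,interpolation=cv2.INTER_CUBIC))
cv2.imwrite('pics/f.png',np.hstack(ims))
E
```

```text
t 10.1 tcp [ 0.5503 -0.1517  0.2056] F [-0.2  0.2 -1.4] w -0.00030283447055961084 j [ 0.68  0.64 -0.29  1.64 -0.52  1.34 -0.83]
[[ 0.996  0.061 -0.063]
 [ 0.088 -0.703  0.705]
 [-0.001 -0.708 -0.706]]
```

View pics/f.png

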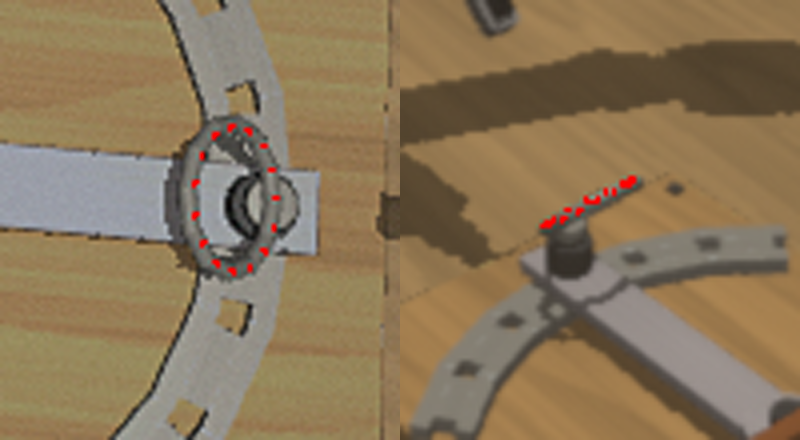

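In both views the ring lies on the predicted home position in the next hole, and the gripper is well clear. Handing in.

```bash
python3 -c "
from bench import r
print(r.hand_in())"
```

```text
the job is handed in; nothing more can be done
None
```

I set the jig to its next hole and handed the job in: the camera check shows the pin home there and the gripper clear of the ring, finished at about 10 s with wrist readings under about 9 N; the hand-in gave no verdict.

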